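Stack the divider boxes and lid them for the stockroom shelf

TASK

Build the small-parts stack on the aluminium base frame, ready for the shelf: first the undivided yellow box, on it the box with two compartments, on that the box with four, and last the grey lid. Seat each one squarely and fully home in the one below before you fetch the next, and let go of it. Keep the filled boxes upright, and leave the tape, the stapler and the blue carton where they are.

Things in the scene. Friction and masses are not known exactly. Their poses are not given: they have to be found in the camera images.
- box_plain_center (a point): Yellow open stacking box, no divider, tallest, holds a packet. Sizes in mm: 100 (x) x 60 (y) x 60 high, walls 5; below, a tapered foot 6 high (84x44 to 76x36), plain sides above it to grip across y. Next foot sinks fully into the 90x50 mouth, its shoulder resting on this rim. Inside all ends 12 or more below the rim. Point: centre, 30 above underside; z up; half-turn symmetric.
- box_two_center (a point): Yellow open stacking box, one divider makes 2 compartments. Sizes in mm: 100 (x) x 60 (y) x 52 high, walls 5; below, a tapered foot 6 high (84x44 to 76x36), plain sides above it to grip across y. Next foot sinks fully into the 90x50 mouth, its shoulder resting on this rim. Inside all ends 12 or more below the rim. Point: centre, 26 above underside; z up; half-turn symmetric.
- box_four_center (a point): Yellow open stacking box, crossed dividers make 4 compartments. Sizes in mm: 100 (x) x 60 (y) x 44 high, walls 5; below, a tapered foot 6 high (84x44 to 76x36), plain sides above it to grip across y. Next foot sinks fully into the 90x50 mouth, its shoulder resting on this rim. Inside all ends 12 or more below the rim. Point: centre, 22 above underside; z up; half-turn symmetric.
- lid_center (a point): Grey lid lying right way up. Sizes in mm: tapered foot 6 high below (as on the boxes), plate 100 (x) x 60 (y) x 6, centred upright grip bar on it 60 (x) x 16 (y) x 28 high, to be pinched across its 16; 40 high in all. Point: centre, 20 above the underside, 8 above the plate's top, 20 below the bar's top; z up; half-turn symmetric.
- base_rim (a point): Low aluminium base fixed to the table. Sizes in mm: plate 124 x 84 x 4 with a shallow frame 100 (x) x 60 (y) outside, walls 5, whose mouth (90x50, 8 deep) takes a box's whole foot, the box's shoulder resting on its rim. Point: centre of the frame at rim level, 14 above the table; z up; half-turn symmetric.
- tape: Bystander: loose cardboard-coloured roll of tape lying flat, 92 mm across, 48 mm high. Origin: centre of its underside.
- stapler: Bystander: loose black and steel stapler, 112 (x) x 32 (y) x 43 mm high. Origin: centre of its underside.
- carton: Bystander: loose closed blue carton, 75 (x) x 150 (y) x 85 mm high, at the far side of the table. Origin: centre of its underside.
Things that resemble listed ones, but are neither listed nor needed, are in the scene too. What is shaped like the part that bears lid_center but pink is not meant.

How it is judged:
By the outcome, as a careful person would: the job done as asked, in the order asked, and still so for the second after the job is handed in, with the robot touching nothing.
It also fails if it takes over 104 s, if anything falls off the work surface, if the arm or the gripper's body presses on something with over 40 N, if the wrist force passes 120 N, or if a joint passes its speed limit or range.

ROBOT

A 6-joint arm with a two-finger parallel gripper is mounted at the origin on the work surface. World frame = base frame: x ahead of the robot, y to its left, z up, the work surface at z = 0. Lengths are in m, angles in degrees, forces in N, time in s.
With the tool pointing down it reaches from about 0.4 to 0.825 m from the base axis. Payload 7 kg.
Tool frame: the origin (TCP) lies between the finger pads; the fingertips stand 22 mm ahead of it and the grasp point (between the pads) lies 3 mm ahead of it; z points along the fingers, y is the direction in which the jaws open and shut (so a half turn about z gives the same grasp; the last joint's range is limited). The gripper opens to 88 mm and grips with 3 to 60 N. Pads are 19 mm wide; open, the fingers measure 130 mm over their backs; the gripper's body (78 mm by 193 mm) begins 47 mm behind the grasp point.
Start: joints at [82.053, 20.546, 0.682, 0, -70.136, -16.507], TCP at [0.279, 0.614, 0.249] pointing down, gripper open.
Joint ranges: [-176.03, 176.03], [-82.01, 121.73], [-58.28, 71.71], [-173.87, 95.51], [-174.79, -0.11], [-173.66, 173.66]. Speed limits (degrees/s): [136.94, 136.94, 172.46, 180, 180, 180].

INTERFACE

Orientations are given as [roll, pitch, yaw] about the fixed x, y, z axes, in that order (R = Rz(yaw) Ry(pitch) Rx(roll)).
In Python, from plant import telemetry, cams, r gives the robot as it stands.
- The arm moves only by the tool carry_out, never from a script. Its argument "commands" is one flat list of numbers, 5 for each row, row after row: the shift along the world's x, y, z as a fraction of full scale, then the turn about the world's z as a fraction of full scale, then the gripper's target within -1 to 1 (shut at 1, half-way at 0, fully open at -1). In form: [x, y, z, turn, claw, x, y, z, turn, claw, ...]. A call has 1 to 8 rows; each row shifts and turns the commanded pose from where the row before left it; what a row does not reach is not made up. Full scale, the value 1, is 0.04 m for a shift and 4 degrees for a turn. A row lasts 1/10 s, in which the tool goes at most 50 mm and 8.59 degrees, less where a joint would pass 70% of its speed; a pose out of reach is approached as far as the arm can. A call with a number of a shift or a turn outside -1 to 1 is refused whole. A call with a gripper value outside its range is refused whole. The fingers move at their own pace and stop on an object; "grip_force" is the grip in N (left out, the last holds). Time passes only in rows, so rows that do not move let the fingers close. It gives the time, the measured TCP pose, the force and the opening at its end, in the units of the state.
- telemetry.get_state(): the state, without advancing time (a new reading comes with each control period).
- cams.capture(name): name is "side" or "top"; returns a dict with "frame" (420x560x3 uint8, red, green, blue), "camera_matrix" (3x3 intrinsics, pixels), "k1" (the pictures are not rectified: a ray, as slopes to the right and down, at radius r is drawn at 1 + k1 r^2 times it, then the intrinsics apply), "camera_from_world" (4x4, takes a point from world to camera coordinates). Camera axes: x right, y down, z forward; pixel columns grow to the right and rows downward; lengths in m; the calibration is good to about 2 mm. A picture is of the moment at which its call begins. There is no depth.
- r.close_job(): hands the job in, once; it reports no verdict.
The state is a dict: "time_s": time; "joints": joint angles; "qd": joint speeds; "joint_torque": joint torques, N m; "tcp_pos": TCP position; "eef_rot": TCP orientation; "contact_force": force on the tool from outside, world axes, zero at the start; "moment": the same for the moment, N m; "gripper_width": finger opening in m.
Only numpy, scipy, OpenCV 4.12 (cv2) and the standard library are available. Lean on these libraries where they do the work, as an engineer would, in place of code of your own. Each camera call takes 0.05 s, during which the arm holds its last target. There are 200 camera calls.

## Working session

There is one attempt and no reset: what is moved stays moved. The work goes in short steps, Python scripts to look and compute and a tool call to move; the robot and the scene stay as the last step left them, time stands still between calls to the robot, and variables do not carry over. Pictures are saved under pics/ and viewed, about 12 in all and at most 16, crops included, and the job is handed in when it is done.

Besides the shell and the picture viewer there is one more tool, called after "Emit:" by a JSON object that holds its "op" and its "data". carry_out: Moves the arm, as the interface text tells. Shift numbers are shares of 0.04 m and turn numbers shares of 4 degrees, none past 1 either way. Its arguments: {"type":"object","properties":{"commands":{"type":"array"},"grip_force":{"type":"number"}},"required":["commands"]}

```bash
ls; mkdir -p pics
python3 - <<'E'
from plant import telemetry, cams, r
import cv2
s=telemetry.get_state(); print(s)
for n in ("side","top"):
    c=cams.capture(n); cv2.imwrite(f"pics/{n}0.png",c["frame"][:,:,::-1]); print(n,c["camera_matrix"],c["k1"],c["camera_from_world"])
E
```

```text
pics
{'time_s': 0.0, 'joints': array([ 8.20524108e+01,  2.05918213e+01,  6.32102303e-01, -2.00315140e-02,
       -7.01360386e+01, -1.65065594e+01]), 'qd': array([ 0.05748221,  0.02691922,  0.06464966, -0.0800605 ,  0.03370772,
        0.01443683]), 'joint_torque': array([ 9.32959629e-04, -5.82719707e+01,  2.93070710e+01,  6.99750736e+00,
        6.99098004e-03, -1.50454903e-04]), 'tcp_pos': array([0.2792623 , 0.61400723, 0.24760589]), 'eef_rot': array([ 1.79902838e+02, -9.15512407e-03, -2.44609631e+01]), 'contact_force': array([ 0.19997627,  0.08063276, -0.31333607]), 'moment': array([-0.01441461,  0.01523945,  0.0049705 ]), 'gripper_width': 0.08704937497548193}
side [[388.90044419   0.         290.2985174 ]
 [  0.         388.90044419 214.11552843]
 [  0.           0.           1.        ]] -0.09097900552979596 [[ 0.99009301 -0.13973623  0.01377002 -0.62261097]
 [-0.09884582 -0.763282   -0.63845916  0.10649728]
 [ 0.09972628  0.63077284 -0.76953251  0.80697889]
 [ 0.          0.          0.          1.        ]]
top [[471.32856029   0.         279.97932499]
 [  0.         471.32856029 210.61118113]
 [  0.           0.           1.        ]] -0.016369385805474434 [[ 0.02244783 -0.99972777  0.00636284 -0.03270726]
 [-0.98117463 -0.02325144 -0.19171779  0.62432613]
 [ 0.19181354 -0.00193941 -0.98142947  1.07912407]
 [ 0.          0.          0.          1.        ]]
```

View pics/top0.png

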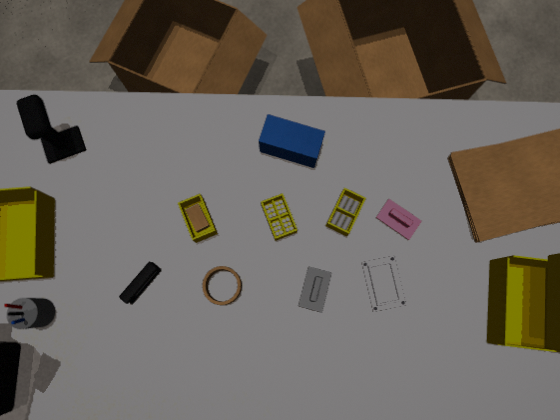

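View pics/side0.png

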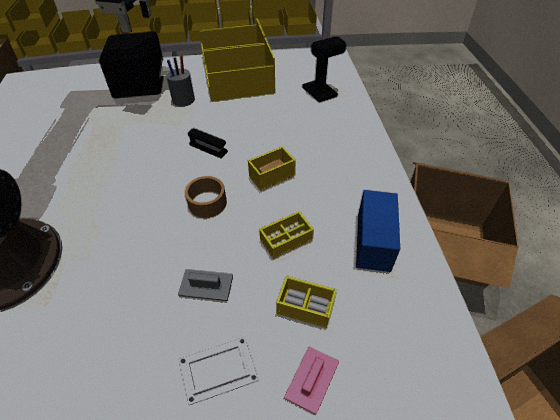

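The top view shows the plain box at (198,218), the four-compartment box at (279,217), the two-compartment box at (346,212), the grey lid at (315,289), the base at (383,284) and the pink decoy at (399,219). The tape is at (221,286), the stapler at (140,283) and the carton at (292,141). The side view agrees.

```bash
cat > h.py <<'E'
from plant import telemetry, cams, r
import cv2, numpy as np
def onplane(c,uv,z):
    """pixels -> world points on height z"""
    K=c["camera_matrix"]; T=c["camera_from_world"]
    uv=np.asarray(uv,float).reshape(-1,1,2)
    n=cv2.undistortPoints(uv,K,np.array([c["k1"],0,0,0,0]),).reshape(-1,2)
    d=np.c_[n,np.ones(len(n))]@T[:3,:3]; o=-T[:3,:3].T@T[:3,3]
    return o+d*((z-o[2])/d[:,2])[:,None]
def proj(c,P):
    T=c["camera_from_world"]; rv=cv2.Rodrigues(T[:3,:3])[0]
    return cv2.projectPoints(np.asarray(P,float).reshape(-1,3),rv,T[:3,3],c["camera_matrix"],np.array([c["k1"],0,0,0,0]))[0].reshape(-1,2)
def rect(P):
    (x,y),(a,b),t=cv2.minAreaRect((P[:,:2]*1000).astype(np.float32))
    if a<b: a,b,t=b,a,t+90
    return np.round([x,y,a,b,(t+90)%180-90],1)  # centre mm, long, short, long-axis yaw
def mask(c,lo,hi,win=None):
    m=cv2.inRange(cv2.cvtColor(c["frame"],cv2.COLOR_RGB2HSV),lo,hi)
    if win: k=np.zeros_like(m); u,v,s=win; k[v-s:v+s,u-s:u+s]=1; m=m*k
    return m
def big(m):
    return max(cv2.findContours(m,cv2.RETR_EXTERNAL,cv2.CHAIN_APPROX_NONE)[0],key=cv2.contourArea).reshape(-1,2)
Y=((20,120,60),(35,255,255))
E
python3 - <<'E'
from h import *
c=cams.capture("top"); print(-c["camera_from_world"][:3,:3].T@c["camera_from_world"][:3,3])
for n,u,v,z in(("plain",198,218,.06),("two",346,212,.052),("four",279,217,.044)):
    p=big(mask(c,*Y,(u,v,32))); print(n,rect(onplane(c,p,z)))
print("tape",c["frame"][289,222], "lid",c["frame"][285,308],"bg",c["frame"][320,320],"base",c["frame"][284,383])
m=mask(c,(0,0,40),(180,60,140),(315,289,30)); p=big(m); print("lid",rect(onplane(c,p,.012)))
f=c["frame"][:,:,::-1]
a=cv2.resize(f[250:320,285:415],None,fx=6,fy=6,interpolation=cv2.INTER_CUBIC)
b=cv2.resize(f[185:245,170:300],None,fx=6,fy=6,interpolation=cv2.INTER_CUBIC)
cv2.imwrite("pics/c1.png",cv2.resize(np.vstack([a,b]),None,fx=.75,fy=.75))
E
```

```text
[ 0.40631657 -0.01608901  1.1789867 ]
plain [606.3 182.8 101.3  61.6  24.2]
two [ 629.  -178.   106.4   59.1  -25.2]
four [614.3 -15.3 103.2  60.4  22.6]
tape [128 126 127] lid [93 92 93] bg [128 126 127] base [127 126 127]
lid [ 443.2 -108.1  146.3  142.7  -88.8]
```

View pics/c1.png

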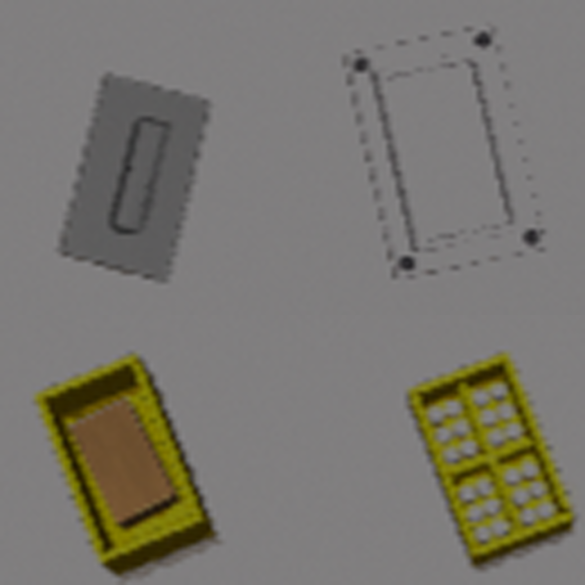

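The crop shows clean outlines: the lid plate, the base with four screw dots at about (365,264), (392,259), (403,303) and (375,308), and both boxes with their near side wall darker than the rim. I'll redo the boxes with the bright rim only, and add the lid and base.

Run:
```python
from h import *
c=cams.capture("top"); s=cams.capture("side")
g=cv2.cvtColor(c["frame"],cv2.COLOR_RGB2GRAY)
for n,u,v,z in(("plain",198,218,.06),("two",346,212,.052),("four",279,217,.044)):
    hsv=cv2.cvtColor(c["frame"],cv2.COLOR_RGB2HSV)[...,2]
    mm=mask(c,*Y,(u,v,32)); print(n,np.percentile(hsv[mm>0],[5,25,50,75,95]))
    for V in (60,90,110,130):
        p=big(mask(c,(20,120,V),(35,255,255),(u,v,32))); print(V,rect(onplane(c,p,z)))
m=((g<112)&(g>50)).astype(np.uint8)*255; k=np.zeros_like(m); k[258:320,294:338]=255
p=big(cv2.morphologyEx(m&k,cv2.MORPH_OPEN,np.ones((3,3)))); print("lid",rect(onplane(c,p,.012)))
k[:]=0;k[250:318,355:412]=255
q=cv2.findContours(((g<80)*255).astype(np.uint8)&k,cv2.RETR_EXTERNAL,cv2.CHAIN_APPROX_NONE)[0]
q=[a for a in q if cv2.contourArea(a)>2]; cc=[a.reshape(-1,2).mean(0) for a in q]; print(cc)
P=onplane(c,cc,.004); print("dots",np.round(P*1000,1),rect(P))
m=((g<118)*255).astype(np.uint8)&k
P=onplane(c,np.argwhere(m)[:,::-1],.004); print("plate",rect(P))
# side check
for u,v,z in((272,168,.06),(307,300,.052),(287,234,.044)):
    p=big(mask(s,*Y,(u,v,40))); print("side",rect(onplane(s,p,z)))
```

```text
plain [ 66.1  96.5 112.  127.  128. ]
60 [606.3 182.8 101.3  61.6  24.2]
90 [607.  184.1  99.1  59.8  24.4]
110 [606.8 184.9  98.9  57.4  24.7]Traceback (most recent call last):
  File "<stdin>", line 8, in <module>
  File "h.py", line 22, in big
    return max(cv2.findContours(m,cv2.RETR_EXTERNAL,cv2.CHAIN_APPROX_NONE)[0],key=cv2.contourArea).reshape(-1,2)
           ~~~^^^^^^^^^^^^^^^^^^^^^^^^^^^^^^^^^^^^^^^^^^^^^^^^^^^^^^^^^^^^^^^^^^^^^^^^^^^^^^^^^^^^
ValueError: max() iterable argument is empty
```

Run:
```python
from h import *
c=cams.capture("top"); s=cams.capture("side")
g=cv2.cvtColor(c["frame"],cv2.COLOR_RGB2GRAY)
for n,u,v,z in(("plain",198,218,.06),("two",346,212,.052),("four",279,217,.044)):
    for V in (60,90,110):
        p=big(mask(c,(20,120,V),(35,255,255),(u,v,32))); print(n,V,rect(onplane(c,p,z)))
m=((g<112)&(g>50)).astype(np.uint8)*255; k=np.zeros_like(m); k[258:320,294:338]=255
p=big(cv2.morphologyEx(m&k,cv2.MORPH_OPEN,np.ones((3,3)))); print("lid",rect(onplane(c,p,.012)))
k[:]=0;k[250:318,355:412]=255
q=cv2.findContours(((g<80)*255).astype(np.uint8)&k,cv2.RETR_EXTERNAL,cv2.CHAIN_APPROX_NONE)[0]
q=[a for a in q if cv2.contourArea(a)>2]; cc=[a.reshape(-1,2).mean(0) for a in q]
P=onplane(c,cc,.004); print("dots",np.round(P*1000,1),rect(P))
m=((g<118)*255).astype(np.uint8)&k
P=onplane(c,np.argwhere(m)[:,::-1],.004); print("plate",rect(P))
for u,v,z in((272,168,.06),(307,300,.052),(287,234,.044)):
    p=big(mask(s,*Y,(u,v,40))); print("side",rect(onplane(s,p,z)))
gs=cv2.cvtColor(s["frame"],cv2.COLOR_RGB2GRAY); k[:]=0;k[335:410,172:262]=255
q=cv2.findContours(((gs<75)*255).astype(np.uint8)&k,cv2.RETR_EXTERNAL,cv2.CHAIN_APPROX_NONE)[0]
q=[a.reshape(-1,2).mean(0) for a in q if cv2.contourArea(a)>2]
P=onplane(s,q,.004); print("side dots",np.round(P*1000,1),rect(P))
```

```text
plain 60 [606.3 182.8 101.3  61.6  24.2]
plain 90 [607.  184.1  99.1  59.8  24.4]
plain 110 [606.6 185.   99.   57.5  24.3]
two 60 [ 628.9 -178.1  106.4   58.9  -25.2]
two 90 [ 632.2 -179.6   99.2   58.9  -25.2]
two 110 [ 632.7 -179.9   98.1   58.9  -25.2]
four 60 [614.3 -15.3 103.2  60.4  22.6]
four 90 [616.2 -14.8  99.2  60.1  22.3]
four 110 [616.5 -14.6  98.5  59.2  22.5]
lid [ 441.2 -107.3  102.2   62.4  -13.8]
dots [[ 398.6 -256.4    4. ]
 [ 414.5 -324.3    4. ]
 [ 505.9 -232.7    4. ]
 [ 521.2 -300.8    4. ]] [ 459.9 -278.6  110.1   69.8   12.4]
plate [ 459.6 -278.3  125.8   88.4   12.5]
side [606.  157.7 120.8 103.8  24.2]
side [ 627.9 -192.3   99.8   79.4  -24.9]
side [615.7 -29.7 109.4  80.8  22.4]
side dots [[ 412.7 -326.6    4. ]
 [ 455.1 -310.8    4. ]
 [ 521.1 -302.5    4. ]
 [ 398.  -257.9    4. ]
 [ 505.8 -234.5    4. ]] [ 459.3 -280.2  111.1   70.3   12.5]
```

Positions in mm, with long-axis yaw:

| Item | x | y | yaw |
|---|---|---|---|
| Plain box | 607 | 184 | 24.3° |
| Two-compartment box | 632.5 | −180 | −25.2° |
| Four-compartment box | 616 | −15 | 22.5° |
| Grey lid | 441 | −107.5 | −13.8° |
| Base | 460 | −279 | 12.5° |

The measured sizes match the given ones, so I'll go above the plain box.

Emit:
{"op": "carry_out", "data": {"commands": [0.63,-0.82,-0.2,0.94,-1,0.63,-0.82,-0.2,0.94,-1,0.63,-0.82,-0.2,0.94,-1,0.63,-0.82,-0.2,0.94,-1,0.63,-0.82,-0.2,0.94,-1,0.63,-0.82,-0.2,0.94,-1,0.63,-0.82,-0.2,0.94,-1,0.63,-0.82,-0.2,0.94,-1], "grip_force": 20}}

```text
time_s: 1.15
tcp_pos: [0.4818, 0.3507, 0.1845]
eef_rot: [-180.0, -0.0, 5.8]
contact_force: [0.6, 0.7, -0.2]
gripper_width: 0.0871
```

Emit:
{"op": "carry_out", "data": {"commands": [0.63,-0.82,-0.2,0.94,-1,0.63,-0.82,-0.2,0.94,-1,0.63,-0.82,-0.2,0.94,-1,0.63,-0.82,-0.2,0.94,-1,0.63,-0.82,-0.2,0.94,-1,0,0,0,0,-1,0,0,0,0,-1]}}

```text
time_s: 1.85
tcp_pos: [0.6074, 0.1868, 0.144]
eef_rot: [180.0, 0.1, 24.3]
contact_force: [-0.2, 0.0, 0.8]
gripper_width: 0.0876
```

Emit:
{"op": "carry_out", "data": {"commands": [0,-0.07,-0.7,0,-1,0,0,-0.8,0,-1,0,0,-0.7,0,-1,0,0,-0.5,0,-1,0,0,0,0,-1,0,0,0,0,-1]}}

```text
time_s: 2.45
tcp_pos: [0.607, 0.1862, 0.0372]
eef_rot: [180.0, -0.0, 24.5]
contact_force: [-0.5, 0.9, 0.7]
gripper_width: 0.0879
```

Emit:
{"op": "carry_out", "data": {"commands": [0,0,0,0,0.7,0,0,0,0,0.7,0,0,0,0,0.7,0,0,0,0,0.7,0,0,0,0,0.7,0,0,0,0,0.7,0,0,0,0,0.7,0,0,0,0,0.7], "grip_force": 25}}

```text
time_s: 3.25
tcp_pos: [0.6075, 0.1852, 0.0374]
eef_rot: [180.0, -0.1, 24.4]
contact_force: [-1.5, -0.7, 6.0]
gripper_width: 0.0602
```

Emit:
{"op": "carry_out", "data": {"commands": [0,0,0.2,0,0.7,0,0,0.5,0,0.7,0,0,0.7,0,0.7,0,0,0.7,0,0.7,0,0,0.5,0,0.7,0,0,0.2,0,0.7,-0.2,-0.4,0,0,0.7,-0.2,-0.6,0,0,0.7]}}

```text
time_s: 4.05
tcp_pos: [0.59, 0.1452, 0.1474]
eef_rot: [-180.0, 0.1, 24.5]
contact_force: [-0.4, -0.4, -3.7]
gripper_width: 0.0602
```

Emit:
{"op": "carry_out", "data": {"commands": [-0.27,-0.85,0,-0.25,0.7,-0.27,-0.85,0,-0.25,0.7,-0.27,-0.85,0,-0.25,0.7,-0.27,-0.85,0,-0.25,0.7,-0.27,-0.85,0,-0.25,0.7,-0.27,-0.85,0,-0.25,0.7,-0.27,-0.85,0,-0.25,0.7,-0.27,-0.85,0,-0.25,0.7]}}

```text
time_s: 4.85
tcp_pos: [0.5026, -0.1282, 0.1474]
eef_rot: [-179.9, 0.1, 16.4]
contact_force: [0.4, -0.4, -2.6]
gripper_width: 0.0599
```

Emit:
{"op": "carry_out", "data": {"commands": [-0.27,-0.85,0,-0.25,0.7,-0.27,-0.85,0,-0.25,0.7,-0.27,-0.85,0,-0.25,0.7,-0.2,-0.6,0,-0.15,0.7,-0.1,-0.4,0,-0.1,0.7,0,0,0,0,0.7,0,0,0,0,0.7,0,0,0,0,0.7]}}

```text
time_s: 5.65
tcp_pos: [0.4598, -0.2683, 0.148]
eef_rot: [-180.0, 0.1, 12.4]
contact_force: [-0.6, -0.3, -3.9]
gripper_width: 0.06
```

Run:
```python
from h import *
s=telemetry.get_state(); print(s["tcp_pos"],s["eef_rot"],s["contact_force"],s["gripper_width"])
for n in ("top","side"):
    c=cams.capture(n); cv2.imwrite(f"pics/{n}1.png",c["frame"][:,:,::-1])
```

```text
[ 0.45978408 -0.26825492  0.14797115] [-1.79962470e+02  5.11859538e-02  1.24383389e+01] [-0.59223483 -0.31155946 -3.93786066] 0.060023577076777815
```

View pics/side1.png

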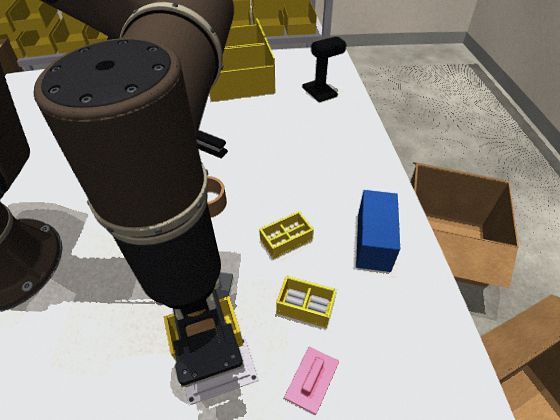

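The side view shows the plain box held upright between the fingers at about (203,330), with the base directly below it at (215,380). I'll correct y by −11 mm and lower to just above the rim.

Emit:
{"op": "carry_out", "data": {"commands": [0.02,-0.2,0,0,0.7,0,-0.07,-0.5,0,0.7,0,0,-0.7,0,0.7,0,0,-0.5,0,0.7,0,0,-0.35,0,0.7,0,0,-0.15,0,0.7,0,0,0,0,0.7]}}

```text
time_s: 6.45
tcp_pos: [0.4609, -0.2796, 0.0599]
eef_rot: [-180.0, 0.1, 12.4]
contact_force: [-0.1, -0.0, -2.3]
gripper_width: 0.0596
```

Emit:
{"op": "carry_out", "data": {"commands": [0,0,-0.1,0,0.7,0,0,-0.07,0,0.7,0,0,-0.06,0,0.7,0,0,-0.05,0,0.7,0,0,0,0,0.7]}}

```text
time_s: 6.95
tcp_pos: [0.4609, -0.2795, 0.0493]
eef_rot: [-180.0, 0.0, 12.4]
contact_force: [-0.0, 0.3, -2.7]
gripper_width: 0.0599
```

Emit:
{"op": "carry_out", "data": {"commands": [0,0,-0.05,0,0.7,0,0,-0.03,0,0.7,0,0,-0.02,0,0.7,0,0,0,0,0.7,0,0,0,0,0.7]}}

```text
time_s: 7.45
tcp_pos: [0.4611, -0.2796, 0.0454]
eef_rot: [180.0, -0.0, 12.4]
contact_force: [0.4, -0.2, -2.5]
gripper_width: 0.06
```

Emit:
{"op": "carry_out", "data": {"commands": [0,0,-0.02,0,0.7,0,0,-0.01,0,0.7,0,0,0,0,0.7]}}

```text
time_s: 7.75
tcp_pos: [0.4611, -0.2796, 0.0453]
eef_rot: [180.0, -0.0, 12.4]
contact_force: [-3.9, 3.8, 11.4]
gripper_width: 0.0601
```

Contact came at TCP 45.3 mm, against 45.4 predicted for full seating. Now release, rise and go to the two-compartment box.

Emit:
{"op": "carry_out", "data": {"commands": [0,0,0,0,-1,0,0,0,0,-1,0,0,0,0,-1,0,0,0,0,-1,0,0,0,0,-1,0,0,0.3,0,-1,0,0,0.7,0,-1,0,0,0.9,0,-1]}}

```text
time_s: 8.55
tcp_pos: [0.46, -0.2794, 0.1205]
eef_rot: [-179.9, 0.2, 12.4]
contact_force: [0.5, -0.6, 0.4]
gripper_width: 0.0879
```

Emit:
{"op": "carry_out", "data": {"commands": [0.42,0.25,0.8,-0.94,-1,0.42,0.25,0,-0.94,-1,0.42,0.25,0,-0.94,-1,0.43,0.25,0,-0.94,-1,0.43,0.25,0,-0.94,-1,0.43,0.25,0,-0.94,-1,0.43,0.25,0,-0.94,-1,0.43,0.25,0,-0.94,-1]}}

```text
time_s: 9.35
tcp_pos: [0.5982, -0.1991, 0.1532]
eef_rot: [-180.0, -0.0, -17.8]
contact_force: [-1.0, 0.7, -0.7]
gripper_width: 0.0874
```

Emit:
{"op": "carry_out", "data": {"commands": [0.43,0.25,0,-0.94,-1,0.43,0.25,0,-0.94,-1,0,0,0,0,-1,0,0,0,0,-1]}}

```text
time_s: 9.75
tcp_pos: [0.6317, -0.1794, 0.1525]
eef_rot: [180.0, 0.0, -25.1]
contact_force: [-0.2, 0.0, -0.3]
gripper_width: 0.0877
```

Run:
```python
from h import *
s=telemetry.get_state(); print(s["tcp_pos"],s["eef_rot"],s["contact_force"],s["gripper_width"])
c=cams.capture("top"); d=cams.capture("side")
u,v=proj(c,[.46,-.279,.068])[0].astype(int)
a=c["frame"][v-50:v+50,u-50:u+50]; u,v=proj(d,[.46,-.279,.068])[0].astype(int); b=d["frame"][v-70:v+70,u-70:u+70]
cv2.imwrite("pics/c2.png",np.hstack([cv2.resize(x,(400,400),interpolation=cv2.INTER_CUBIC) for x in(a,b)])[:,:,::-1])
u,v=proj(c,[.46,-.279,.068])[0].astype(int)
for V in(60,90): print(rect(onplane(c,big(mask(c,(20,120,V),(35,255,255),(u,v,34))),.068)))
```

```text
[ 0.63174585 -0.17936687  0.15249742] [ 1.79996099e+02  1.20050454e-02 -2.50906548e+01] [-0.18038904  0.03828557 -0.254539  ] 0.08769885178156572
[ 459.  -272.3  100.2   69.5   12.7]
[ 459.8 -276.8   99.8   60.    12.9]
```

View pics/c2.png

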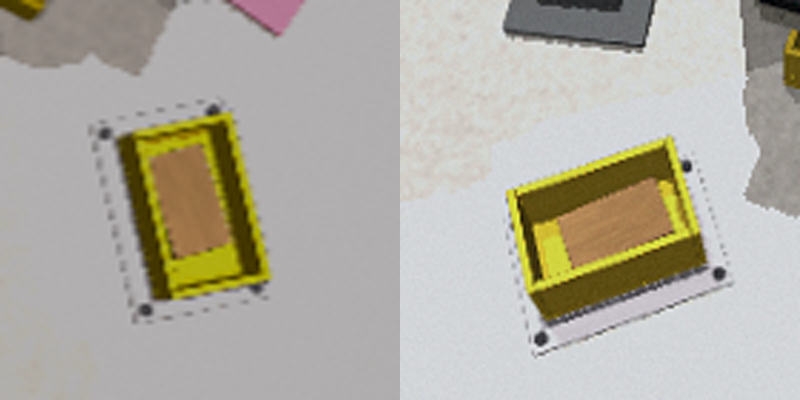

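The plain box sits level in the base: its rim measures 99.8×60 mm at the predicted 68 mm height, at about (460,−277), yaw 12.9°. The side crop shows an even, parallel gap over the base plate. Next is the two-compartment box.

Emit:
{"op": "carry_out", "data": {"commands": [0.02,0,-0.7,0,-1,0,0,-0.8,0,-1,0,0,-0.8,0,-1,0,0,-0.5,0,-1,0,0,-0.14,0,-1,0,0,0,0,-1,0,0,0,0,-1]}}

```text
time_s: 10.55
tcp_pos: [0.6334, -0.1799, 0.036]
eef_rot: [-180.0, -0.1, -25.2]
contact_force: [0.0, -0.7, 0.1]
gripper_width: 0.0873
```

Emit:
{"op": "carry_out", "data": {"commands": [0,0,0,0,0.7,0,0,0,0,0.7,0,0,0,0,0.7,0,0,0,0,0.7,0,0,0,0,0.7,0,0,0,0,0.7,0,0,0,0,0.7]}}

```text
time_s: 11.25
tcp_pos: [0.6327, -0.1798, 0.0351]
eef_rot: [180.0, -0.0, -25.2]
contact_force: [-1.8, -1.9, 6.7]
gripper_width: 0.0596
```

Emit:
{"op": "carry_out", "data": {"commands": [0,0,0.2,0,0.7,0,0,0.6,0,0.7,0,0,0.9,0,0.7,0,0,0.9,0,0.7,0,0,0.7,0,0.7,0,0,0.4,0,0.7,0,0,0,0,0.7]}}

```text
time_s: 11.95
tcp_pos: [0.6339, -0.1795, 0.1854]
eef_rot: [-179.9, -0.2, -25.2]
contact_force: [-0.2, 0.5, -2.5]
gripper_width: 0.0602
```

Emit:
{"op": "carry_out", "data": {"commands": [-0.2,-0.12,0,0.6,0.7,-0.43,-0.25,0,0.94,0.7,-0.43,-0.25,0,0.94,0.7,-0.43,-0.25,0,0.94,0.7,-0.43,-0.25,0,0.94,0.7,-0.43,-0.25,0,0.94,0.7,-0.43,-0.25,0,0.94,0.7,-0.43,-0.25,0,0.94,0.7]}}

```text
time_s: 12.75
tcp_pos: [0.5026, -0.2543, 0.1808]
eef_rot: [-179.9, 0.1, 3.7]
contact_force: [0.1, 0.5, -3.6]
gripper_width: 0.0597
```

Emit:
{"op": "carry_out", "data": {"commands": [-0.43,-0.25,0,0.94,0.7,-0.43,-0.25,0,0.94,0.7,-0.23,-0.13,0,0.34,0.7,0,0,-0.5,0,0.7,0,0,-0.6,0,0.7,0,0,-0.3,0,0.7,0,0,0,0,0.7,0,0,0,0,0.7]}}

```text
time_s: 13.55
tcp_pos: [0.4607, -0.2796, 0.1264]
eef_rot: [-180.0, 0.1, 12.4]
contact_force: [0.1, -0.2, -3.3]
gripper_width: 0.0598
```

Run:
```python
from h import *
s=telemetry.get_state(); print(s["tcp_pos"],s["eef_rot"],s["contact_force"],s["gripper_width"])
o=[]
for n in("top","side"):
    c=cams.capture(n); u,v=proj(c,[.46,-.279,.09])[0].astype(int); v=min(v,349)
    o.append(cv2.resize(c["frame"][v-70:v+70,u-70:u+70],(400,400),interpolation=cv2.INTER_CUBIC))
cv2.imwrite("pics/c3.png",np.hstack(o)[:,:,::-1])
```

```text
[ 0.46072314 -0.27959654  0.12644534] [-1.79991048e+02  5.25387701e-02  1.24453805e+01] [ 0.11924021 -0.23017833 -3.2699478 ] 0.05979465964065733
```

View pics/c3.png

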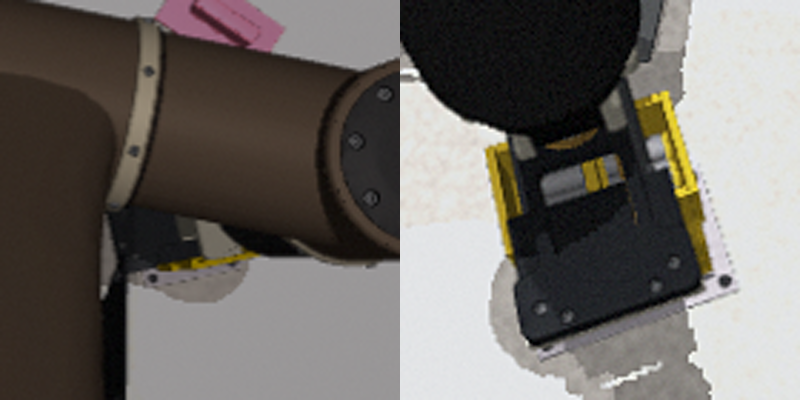

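In the side crop the two-compartment box is held level above the stack. The arm hides most of the rest, so I'll lower by the numbers and the force reading. Contact is expected at TCP 97.5 mm.

Emit:
{"op": "carry_out", "data": {"commands": [0,0,-0.25,0,0.7,0,0,-0.2,0,0.7,0,0,-0.12,0,0.7,0,0,-0.06,0,0.7,0,0,0,0,0.7]}}

```text
time_s: 14.15
tcp_pos: [0.4604, -0.2795, 0.1009]
eef_rot: [-180.0, 0.1, 12.4]
contact_force: [0.6, 0.3, -2.5]
gripper_width: 0.0599
```

Emit:
{"op": "carry_out", "data": {"commands": [0,0,-0.04,0,0.7,0,0,-0.025,0,0.7,0,0,-0.02,0,0.7,0,0,0,0,0.7,0,0,0,0,0.7]}}

```text
time_s: 14.65
tcp_pos: [0.4607, -0.2796, 0.098]
eef_rot: [180.0, -0.0, 12.4]
contact_force: [0.3, 1.3, -2.5]
gripper_width: 0.06
```

Emit:
{"op": "carry_out", "data": {"commands": [0,0,-0.02,0,0.7,0,0,0,0,0.7,0,0,0,0,0.7]}}

```text
time_s: 14.95
tcp_pos: [0.4606, -0.2796, 0.0972]
eef_rot: [180.0, 0.0, 12.4]
contact_force: [1.1, 0.7, -2.2]
gripper_width: 0.06
```

Emit:
{"op": "carry_out", "data": {"commands": [0,0,-0.015,0,0.7,0,0,0,0,0.7,0,0,0,0,0.7]}}

```text
time_s: 15.25
tcp_pos: [0.4607, -0.2796, 0.097]
eef_rot: [180.0, -0.0, 12.4]
contact_force: [-2.6, 2.1, 5.1]
gripper_width: 0.0602
```

Contact came at 97.0 mm, so it is fully home. Release, rise and go to the four-compartment box.

Emit:
{"op": "carry_out", "data": {"commands": [0,0,0,0,-1,0,0,0,0,-1,0,0,0,0,-1,0,0,0,0,-1,0,0,0,0,-1,0,0,0.3,0,-1,0,0,0.7,0,-1,0,0,0.9,0,-1]}}

```text
time_s: 16.05
tcp_pos: [0.4597, -0.2794, 0.173]
eef_rot: [-179.9, 0.2, 12.4]
contact_force: [1.0, -0.8, 0.3]
gripper_width: 0.0879
```

Emit:
{"op": "carry_out", "data": {"commands": [0.3,0.5,0.2,0.2,-1,0.5,0.85,0,0.33,-1,0.5,0.85,0,0.33,-1,0.5,0.85,0,0.33,-1,0.5,0.85,-0.3,0.33,-1,0.5,0.85,-0.3,0.33,-1,0.5,0.85,-0.3,0.33,-1,0.5,0.85,-0.3,0.33,-1]}}

```text
time_s: 16.85
tcp_pos: [0.6135, -0.02, 0.1333]
eef_rot: [180.0, -0.1, 22.5]
contact_force: [0.4, -1.1, 0.0]
gripper_width: 0.0878
```

Emit:
{"op": "carry_out", "data": {"commands": [0.09,0.18,0,0,-1,0,0,0,0,-1,0,0,0,0,-1]}}

```text
time_s: 17.15
tcp_pos: [0.616, -0.0147, 0.1332]
eef_rot: [180.0, -0.0, 22.5]
contact_force: [-1.5, 0.0, 0.4]
gripper_width: 0.0875
```

Run:
```python
from h import *
s=telemetry.get_state(); print(s["tcp_pos"],s["eef_rot"],s["contact_force"],s["gripper_width"])
o=[]
for n in("top","side"):
    c=cams.capture(n); u,v=proj(c,[.46,-.279,.09])[0].astype(int); v=min(v,349)
    o.append(cv2.resize(c["frame"][v-70:v+70,u-70:u+70],(400,400),interpolation=cv2.INTER_CUBIC))
    if n=="top": print([rect(onplane(c,big(mask(c,(20,120,V),(35,255,255),(u,v,40))),.114)) for V in(90,110)])
cv2.imwrite("pics/c4.png",np.hstack(o)[:,:,::-1])
```

```text
[ 0.61602252 -0.01473276  0.13320151] [ 1.79993192e+02 -1.28388170e-02  2.24679942e+01] [-1.50124786  0.01680221  0.41683527] 0.08745759017807932
[array([ 461.2, -276.6,   99.6,   60.2,   12.4]), array([ 461.3, -276.9,   99.4,   59.7,   12.4])]
```

View pics/c4.png

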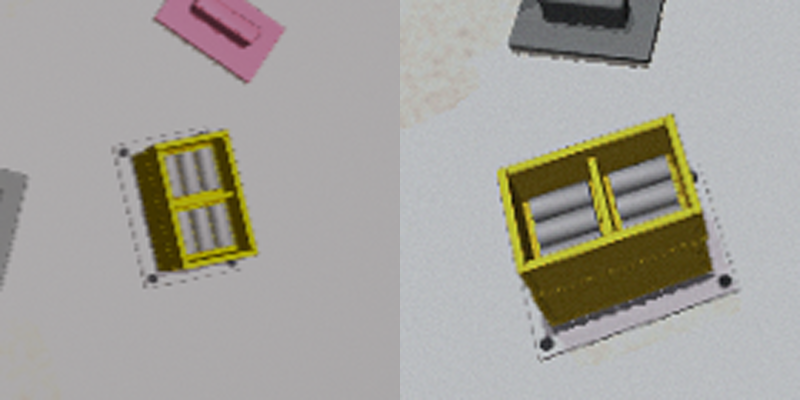

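The two-compartment box is seated flush. Its rim measures 99.6×60 mm at 114 mm, yaw 12.4°, with only a fine level seam between the boxes in the side crop. Now the four-compartment box.

Emit:
{"op": "carry_out", "data": {"commands": [0,0,-0.6,0,-1,0,0,-0.8,0,-1,0,0,-0.7,0,-1,0,0,-0.3,0,-1,0,0,-0.08,0,-1,0,0,0,0,-1,0,0,0,0,-1]}}

```text
time_s: 17.95
tcp_pos: [0.6172, -0.0144, 0.0349]
eef_rot: [180.0, -0.1, 22.5]
contact_force: [0.2, 0.1, -0.0]
gripper_width: 0.088
```

Emit:
{"op": "carry_out", "data": {"commands": [0,0,0,0,0.7,0,0,0,0,0.7,0,0,0,0,0.7,0,0,0,0,0.7,0,0,0,0,0.7,0,0,0,0,0.7,0,0,0,0,0.7]}}

```text
time_s: 18.65
tcp_pos: [0.6165, -0.0144, 0.0337]
eef_rot: [180.0, -0.0, 22.5]
contact_force: [-0.3, -0.1, 5.0]
gripper_width: 0.0598
```

Emit:
{"op": "carry_out", "data": {"commands": [0,0,0.2,0,0.7,0,0,0.6,0,0.7,0,0,0.9,0,0.7,0,0,0.9,0,0.7,0,0,0.9,0,0.7,0,0,0.7,0,0.7,0,0,0.4,0,0.7,0,0,0,0,0.7]}}

```text
time_s: 19.45
tcp_pos: [0.6173, -0.0142, 0.2204]
eef_rot: [180.0, -0.3, 22.5]
contact_force: [0.0, -0.4, -1.1]
gripper_width: 0.0595
```

Emit:
{"op": "carry_out", "data": {"commands": [-0.22,-0.38,0,-0.15,0.7,-0.48,-0.82,0,-0.32,0.7,-0.48,-0.82,0,-0.32,0.7,-0.48,-0.82,0,-0.32,0.7,-0.48,-0.82,0,-0.32,0.7,-0.48,-0.82,0,-0.32,0.7,-0.48,-0.82,0,-0.32,0.7,-0.48,-0.82,0,-0.32,0.7]}}

```text
time_s: 20.25
tcp_pos: [0.4706, -0.2604, 0.216]
eef_rot: [-179.9, 0.1, 12.8]
contact_force: [0.6, 0.4, -1.3]
gripper_width: 0.06
```

Emit:
{"op": "carry_out", "data": {"commands": [-0.32,-0.51,0,-0.13,0.7,0,0,-0.4,0,0.7,0,0,-0.6,0,0.7,0,0,-0.3,0,0.7,0,0,0,0,0.7,0,0,0,0,0.7]}}

```text
time_s: 20.85
tcp_pos: [0.4601, -0.2796, 0.1653]
eef_rot: [-180.0, 0.1, 12.4]
contact_force: [1.0, 0.6, -1.2]
gripper_width: 0.06
```

Emit:
{"op": "carry_out", "data": {"commands": [0.015,0,-0.2,0,0.7,0,0,-0.15,0,0.7,0,0,-0.1,0,0.7,0,0,-0.04,0,0.7,0,0,0,0,0.7]}}

```text
time_s: 21.35
tcp_pos: [0.4608, -0.2795, 0.1455]
eef_rot: [-180.0, 0.0, 12.4]
contact_force: [-0.6, -0.4, -0.5]
gripper_width: 0.0602
```

Emit:
{"op": "carry_out", "data": {"commands": [0,0,-0.04,0,0.7,0,0,-0.025,0,0.7,0,0,-0.015,0,0.7,0,0,0,0,0.7,0,0,0,0,0.7]}}

```text
time_s: 21.85
tcp_pos: [0.4609, -0.2796, 0.1426]
eef_rot: [180.0, -0.0, 12.4]
contact_force: [-0.6, 0.2, -1.4]
gripper_width: 0.06
```

Emit:
{"op": "carry_out", "data": {"commands": [0,0,-0.02,0,0.7,0,0,0,0,0.7,0,0,0,0,0.7]}}

```text
time_s: 22.15
tcp_pos: [0.4609, -0.2796, 0.1418]
eef_rot: [180.0, -0.0, 12.4]
contact_force: [-0.4, 0.3, -0.9]
gripper_width: 0.0595
```

Emit:
{"op": "carry_out", "data": {"commands": [0,0,-0.02,0,0.7,0,0,0,0,0.7,0,0,0,0,0.7]}}

```text
time_s: 22.45
tcp_pos: [0.4609, -0.2796, 0.1417]
eef_rot: [180.0, -0.0, 12.4]
contact_force: [-2.3, 1.6, 5.7]
gripper_width: 0.0599
```

Contact came at 141.7 mm against 142 expected. Release and go to the grey lid.

Emit:
{"op": "carry_out", "data": {"commands": [0,0,0,0,-1,0,0,0,0,-1,0,0,0,0,-1,0,0,0,0,-1,0,0,0,0,-1,0,0,0.3,0,-1,0,0,0.7,0,-1,0,0,0.9,0,-1]}}

```text
time_s: 23.25
tcp_pos: [0.46, -0.2794, 0.2174]
eef_rot: [-179.9, 0.1, 12.4]
contact_force: [1.4, 0.2, 0.2]
gripper_width: 0.0881
```

Emit:
{"op": "carry_out", "data": {"commands": [0,0.3,0.1,-0.6,-1,-0.07,0.56,0,-0.85,-1,-0.07,0.56,0,-0.85,-1,-0.07,0.56,0,-0.85,-1,-0.07,0.56,-0.3,-0.85,-1,-0.07,0.56,-0.7,-0.85,-1,-0.07,0.56,-0.8,-0.85,-1,-0.08,0.64,-0.5,-0.85,-1]}}

```text
time_s: 24.05
tcp_pos: [0.4401, -0.1069, 0.1282]
eef_rot: [-180.0, 0.0, -14.0]
contact_force: [0.3, -0.0, -0.7]
gripper_width: 0.0879
```

Emit:
{"op": "carry_out", "data": {"commands": [0,0,0,0,-1,0,0,0,0,-1]}}

```text
time_s: 24.25
tcp_pos: [0.4413, -0.1072, 0.1297]
eef_rot: [180.0, -0.0, -13.7]
contact_force: [0.1, -0.0, 1.0]
gripper_width: 0.0877
```

Run:
```python
from h import *
s=telemetry.get_state(); print(s["tcp_pos"],s["eef_rot"],s["contact_force"],s["gripper_width"])
o=[]
for n in("top","side"):
    c=cams.capture(n); u,v=proj(c,[.46,-.279,.1])[0].astype(int); v=min(v,339)
    o.append(cv2.resize(c["frame"][v-80:v+80,u-80:u+80],(400,400),interpolation=cv2.INTER_CUBIC))
    if n=="top": print([rect(onplane(c,big(mask(c,(20,120,V),(35,255,255),(u,v,40))),.152)) for V in(90,110)])
cv2.imwrite("pics/c5.png",np.hstack(o)[:,:,::-1])
```

```text
[ 0.44128741 -0.10722754  0.12966142] [ 1.79985179e+02 -2.32864632e-02 -1.36615321e+01] [ 0.08404975 -0.00867718  0.99244746] 0.08765381808845525
[array([ 460.2, -277.1,   99.4,   59.4,   12.6]), array([ 460.2, -277.2,   99.3,   59.2,   12.6])]
```

View pics/c5.png

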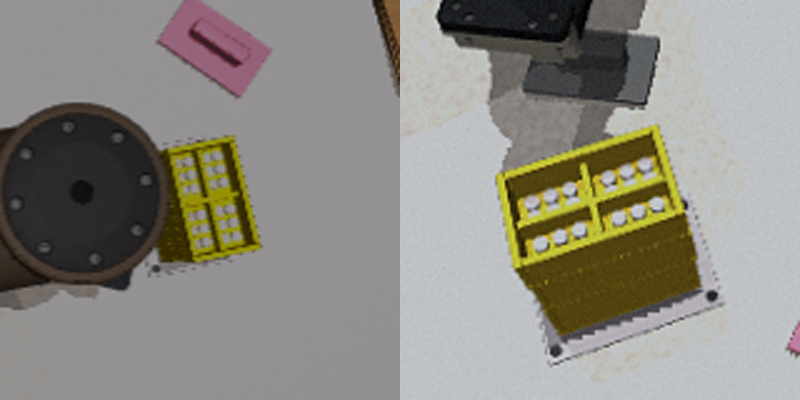

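All three boxes are stacked flush (rim at 152 mm, centre (460,−277), yaw 12.6°). The gripper is above the grey lid.

Emit:
{"op": "carry_out", "data": {"commands": [0,0,-0.6,0,-1,0,0,-0.7,0,-1,0,0,-0.6,0,-1,0,0,-0.3,0,-1,0,0,-0.08,0,-1,0,0,0,0,-1,0,0,0,0,-1]}}

```text
time_s: 25.05
tcp_pos: [0.4417, -0.1078, 0.0387]
eef_rot: [-180.0, -0.1, -13.8]
contact_force: [0.0, 0.3, 0.3]
gripper_width: 0.0878
```

Emit:
{"op": "carry_out", "data": {"commands": [0,0,0,0,1,0,0,0,0,1,0,0,0,0,1,0,0,0,0,1,0,0,0,0,1,0,0,0,0,1,0,0,0,0,1,0,0,0,0,1]}}

```text
time_s: 25.85
tcp_pos: [0.4408, -0.1076, 0.0377]
eef_rot: [180.0, 0.0, -13.8]
contact_force: [0.6, -0.5, -0.0]
gripper_width: 0.0292
```

Emit:
{"op": "carry_out", "data": {"commands": [0,0,0,0,1,0,0,0,0,1,0,0,0,0,1,0,0,0,0,1]}}

```text
time_s: 26.25
tcp_pos: [0.4408, -0.1076, 0.0377]
eef_rot: [180.0, 0.0, -13.8]
contact_force: [0.1, -1.3, 0.3]
gripper_width: 0.0157
```

Emit:
{"op": "carry_out", "data": {"commands": [0,0,0,0,1,0,0,0,0,1,0,0,0.2,0,1,0,0,0.6,0,1,0,0,0.9,0,1,0,0,0.9,0,1,0,0,0.9,0,1,0,0,0.7,0,1]}}

```text
time_s: 27.05
tcp_pos: [0.441, -0.1076, 0.2087]
eef_rot: [-179.9, -0.1, -13.8]
contact_force: [0.5, 0.4, -1.8]
gripper_width: 0.0158
```

Emit:
{"op": "carry_out", "data": {"commands": [0,0,0.5,0,1,0,0,0,0,1,0,0,0,0,1]}}

```text
time_s: 27.35
tcp_pos: [0.4406, -0.1075, 0.2262]
eef_rot: [-180.0, -0.1, -13.8]
contact_force: [-0.8, 0.2, -0.8]
gripper_width: 0.0157
```

Run:
```python
from h import *
s=telemetry.get_state(); print(s["tcp_pos"],s["eef_rot"],s["contact_force"],s["gripper_width"])
c=cams.capture("side"); cv2.imwrite("pics/c6.png",cv2.resize(c["frame"][200:420,110:330],(660,600))[:,:,::-1])
```

```text
[ 0.44058389 -0.10747679  0.2261648 ] [-1.79951966e+02 -5.02092369e-02 -1.38226858e+01] [-0.82220774  0.20911577 -0.82339775] 0.0156609710181523
```

View pics/c6.png

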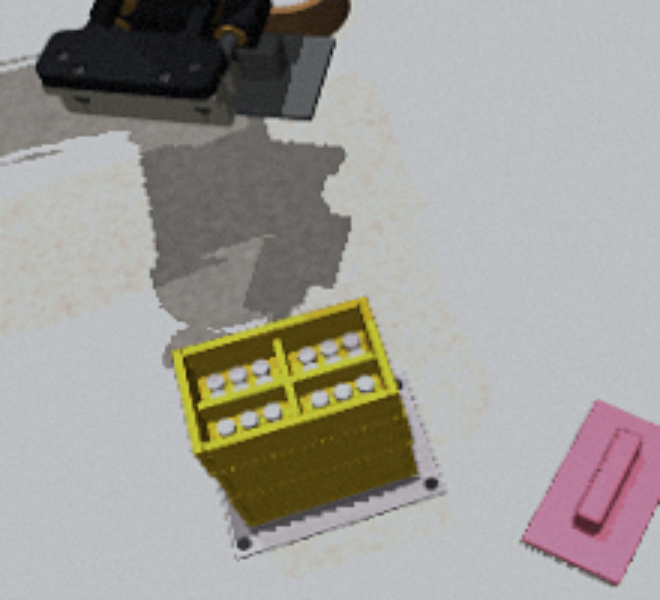

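The side crop shows the lid held level at about (290,75), and the stack straight. Next, move over the stack. Contact is expected at TCP 183.7 mm.

Emit:
{"op": "carry_out", "data": {"commands": [0.03,-0.3,0,0.4,1,0.06,-0.5,0,0.85,1,0.07,-0.56,0,0.85,1,0.07,-0.56,0,0.85,1,0.07,-0.56,0,0.85,1,0.07,-0.56,0,0.85,1,0.07,-0.56,0,0.85,1,0.06,-0.5,0,0.75,1]}}

```text
time_s: 28.2
tcp_pos: [0.4602, -0.2724, 0.2242]
eef_rot: [-179.9, 0.1, 11.3]
contact_force: [-0.5, 0.2, -0.1]
gripper_width: 0.0156
```

Emit:
{"op": "carry_out", "data": {"commands": [0.01,-0.2,0,0.3,1,0,0,-0.3,0,1,0,0,-0.3,0,1,0,0,-0.15,0,1,0,0,0,0,1,0,0,0,0,1]}}

```text
time_s: 28.8
tcp_pos: [0.4613, -0.2792, 0.1956]
eef_rot: [-180.0, 0.0, 12.4]
contact_force: [-0.4, 0.3, -1.7]
gripper_width: 0.0154
```

Emit:
{"op": "carry_out", "data": {"commands": [0,-0.01,-0.12,0,1,0,0,-0.06,0,1,0,0,-0.04,0,1,0,0,-0.03,0,1,0,0,0,0,1,0,0,0,0,1]}}

```text
time_s: 29.4
tcp_pos: [0.4613, -0.28, 0.1858]
eef_rot: [180.0, -0.0, 12.4]
contact_force: [-0.1, 0.4, -0.8]
gripper_width: 0.0159
```

Emit:
{"op": "carry_out", "data": {"commands": [0,0,-0.025,0,1,0,0,-0.015,0,1,0,0,0,0,1,0,0,0,0,1]}}

```text
time_s: 29.8
tcp_pos: [0.4612, -0.28, 0.1842]
eef_rot: [-180.0, 0.0, 12.4]
contact_force: [-0.3, 0.3, -0.3]
gripper_width: 0.0156
```

Emit:
{"op": "carry_out", "data": {"commands": [0,0,-0.02,0,1,0,0,0,0,1,0,0,0,0,1]}}

```text
time_s: 30.1
tcp_pos: [0.4614, -0.2801, 0.1838]
eef_rot: [180.0, -0.0, 12.4]
contact_force: [-0.4, -0.6, 2.7]
gripper_width: 0.0159
```

Emit:
{"op": "carry_out", "data": {"commands": [0,0,-0.02,0,1,0,0,0,0,1,0,0,0,0,1]}}

```text
time_s: 30.4
tcp_pos: [0.4614, -0.2802, 0.1837]
eef_rot: [180.0, -0.0, 12.4]
contact_force: [-3.2, 1.1, 9.8]
gripper_width: 0.0158
```

Contact came at 183.7 mm, as expected. Release, rise and move clear for the final look.

Emit:
{"op": "carry_out", "data": {"commands": [0,0,0,0,-1,0,0,0,0,-1,0,0,0,0,-1,0,0,0,0,-1,0,0,0,0,-1,0,0,0,0,-1,0,0,0,0,-1,0,0,0.2,0,-1]}}

```text
time_s: 31.2
tcp_pos: [0.4606, -0.2798, 0.1899]
eef_rot: [-179.9, 0.1, 12.4]
contact_force: [-0.0, 0.3, 0.2]
gripper_width: 0.0741
```

Emit:
{"op": "carry_out", "data": {"commands": [0,0,0.6,0,-1,0,0,0.8,0,-1,0,0,0.4,0,-1,0,0.4,0,0,-1,0,0.8,0,0,-1,0,0.8,0,0,-1,0,0.8,0,0,-1,0,0.8,0,0,-1]}}

```text
time_s: 32.0
tcp_pos: [0.4611, -0.1349, 0.2633]
eef_rot: [180.0, -0.1, 12.4]
contact_force: [1.1, -0.0, 0.2]
gripper_width: 0.0881
```

Emit:
{"op": "carry_out", "data": {"commands": [0,0.8,0,0,-1,0,0.8,0,0,-1,0,0.8,0,0,-1,0,0.8,0,0,-1,0,0,0,0,-1,0,0,0,0,-1]}}

```text
time_s: 32.6
tcp_pos: [0.4613, -0.0074, 0.2631]
eef_rot: [180.0, -0.0, 12.5]
contact_force: [0.2, 0.4, 1.1]
gripper_width: 0.0877
```

Run:
```python
from h import *
s=telemetry.get_state(); print(s["time_s"],s["tcp_pos"],s["contact_force"],s["gripper_width"])
for n in("top","side"):
    c=cams.capture(n); f=c["frame"]; cv2.imwrite(f"pics/{n}2.png",f[:,:,::-1])
    u,v=proj(c,[.46,-.279,.1])[0].astype(int); v=min(v,339)
    cv2.imwrite(f"pics/{n}2c.png",cv2.resize(f[v-80:v+80,u-80:u+80],(400,400),interpolation=cv2.INTER_CUBIC)[:,:,::-1])
cv2.imwrite("pics/c7.png",np.hstack([cv2.imread("pics/top2c.png"),cv2.imread("pics/side2c.png")]))
```

```text
32.6 [ 0.46127416 -0.007395    0.26314082] [0.21050151 0.37609477 1.12955525] 0.08774924769972822
```

View pics/c7.png

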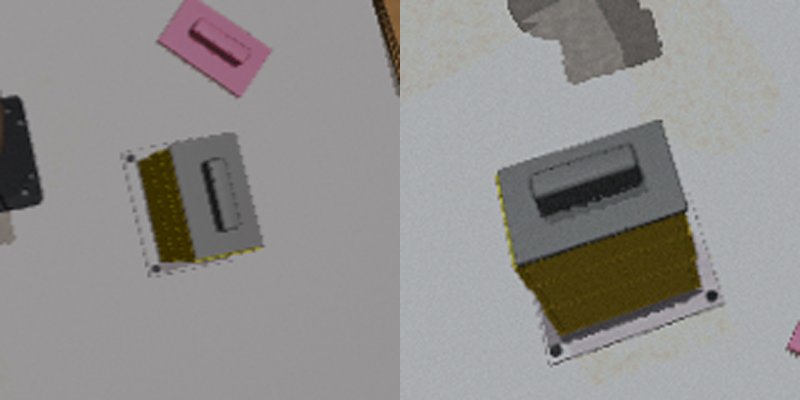

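View pics/top2.png

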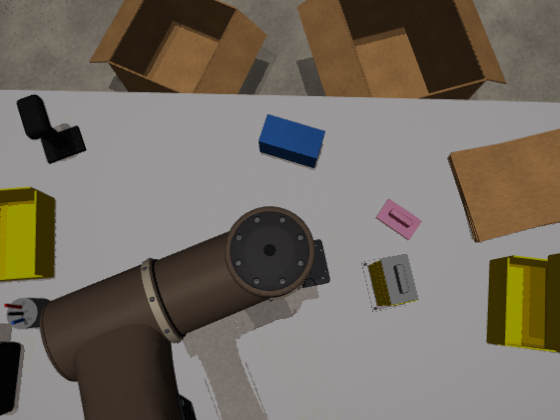

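Run:
```python
from h import *
c=cams.capture("top"); g=cv2.cvtColor(c["frame"],cv2.COLOR_RGB2GRAY); hs=cv2.cvtColor(c["frame"],cv2.COLOR_RGB2HSV)
u,v=proj(c,[.46,-.277,.158])[0].astype(int)
k=np.zeros_like(g);k[v-34:v+34,u-26:u+30]=255
m=cv2.inRange(hs,(0,0,40),(180,60,112))&k
for n in(3,5):
    p=big(cv2.morphologyEx(cv2.morphologyEx(m,cv2.MORPH_CLOSE,np.ones((3,3))),cv2.MORPH_OPEN,np.ones((n,n)))); print(rect(onplane(c,p,.158)))
```

```text
[ 461.  -277.7  104.2   59.5   12.6]
[ 462.  -277.5  102.2   59.5   12.6]
```

```bash
python3 -c "
from plant import r; print(r.close_job())"
```

```text
the job is handed in; nothing more can be done
None
```

The stack is built on the base in the order asked: plain box, two-compartment box, four-compartment box, then the grey lid. I released each one before fetching the next, and handed the job in at about 33 s with the gripper open and well clear.

**Seating:** Each part made contact within 0.5 mm of the tool height worked out for full seating. The forces were light, about 5–11 N. After each release I measured the box rim in the top view, and all three fitted 100×60 mm at their seated heights. Yaw was 12.4–12.9°, against 12.5° for the base. The last crops show closed, level seams and the lid flat on top.

**Disagreements:**
- **Lid offset:** the lid measures 1–2 mm off the box below along its length, so a thin strip of rim shows at one end. That is within the 3 mm play of the foot.
- **Camera versus robot:** the top camera places the stack about 2.5 mm further in +y than the robot's own reading, slightly more than the stated 2 mm calibration.

**Bystanders:** The carton and the pink lid are unmoved in the last top view. The arm hid the tape and the stapler there, so I did not re-check them; I never took the tool near either.

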